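# Function-test the bench emergency stop

### The job

Test the emergency stop on the yellow box: with the fingertips push its red mushroom head in until it latches, and take the fingers off it for a moment to see that it stays in. Then push one of its two wings sideways with the fingers to twist the head clockwise, seen from above, until it springs back up, and move away. Do not pinch the head or its wings, do not press the green start button, and leave the loose things round about where they stand.

Things in the scene. Friction and masses are not known exactly. Their poses are not given: they have to be found in the camera images.
- stop_station: yellow and grey box, 80 x 80 mm, 48 mm high, fixed on a bench plate 112 x 74 mm. Origin: centre of the underside, on the bench; z up. A red mushroom head with two wings stands in the middle of its top; untwisted, the wings lie along the box's x axis. Head up: underside of head and wings 64 mm, top of the wings 78 mm, crown 82 mm above the bench; latched all are 8 mm lower.
- stop_top (a point): centre of the crown (highest point) of the red head, on its axis; moves down with the head. The head is 48 mm across and 18 mm thick at the centre; its two wings, 11 mm wide and 14 mm high, stick out on opposite sides to 42 mm from the axis
- wing_a (a point): centre of the top face of one wing, 37 mm from the head's axis, on the box's -x side when not twisted; its side faces are 5.5 mm either side, its underside 14 mm lower
- wing_b (a point): the same point of the other wing, on the box's +x side when not twisted
- stop_plunger (a joint): how far the head is pushed in, m: 0 up, 0.010 fully in. It must go in about 0.009 to latch, then rests latched at 0.008 when let go. Resistance: 4 N at the start, rising to about 8 N half-way (a moving push can read 16 to 21 N at the wrist there: push on), then easier, then a firm stop at 0.010
- stop_head (a joint): twist of the head, rad, clockwise seen from above is positive: 0 at rest, stop at 0.9. The latch lets go at about 0.4 and the head then springs up by itself; a light spring (1 to 3 N at a wing) turns the head back to 0 when let go
- start_button (a joint): green flush start button on the white and grey box, m: 0 out, 0.006 fully pressed in. To be left alone
- start_box: white and grey box, 80 x 80 mm, 48 mm high, fixed; with the green button (28 mm across in a black collar 44 mm across; its top is about 70 mm above the bench). Origin: centre of the underside, z up
- timer_mid (a point): loose bench timer, white, 64 x 68 x 20 mm, lying flat; point at its centre
- adapter_mid (a point): loose black plug-in power adapter, 44 x 34 mm, 56 mm high, standing with its two pins up; point half-way up
- white_bottle_mid (a point): loose white bottle with blue cap, 56 x 51 mm, 104 mm high; point half-way up
Not all that is in view belongs to the job. What is meant by the stop_station is not pink, and is the larger of those in its own colour.

How it is judged:
On the way, in this order (a step that is already met when the one before it is completed fails the run):
1. the head is latched in, with the fingers off it (value of joint stop_plunger above 0.0065 m and contact force between each of the arm, the fingers and stop_head below 0.2 N), for 0.3 s.
2. the head has been twisted clockwise and has sprung up (value of joint stop_plunger below 0.002 m), for 0.1 s.
At the end, for the whole second after the job is handed in: the red head is up again (within 2 mm), turned back to rest (within 0.15 rad), and the green button is out (value of joint each of stop_plunger, start_button below 0.002 m and value of joint stop_head below 0.15 rad); the robot touches nothing.
It fails at once if the green start button is pressed (value of joint start_button above 0.003 m).
It fails at once if the head or a wing is pinched between the fingers (the grasp point comes within 12 mm of the crown or 10 mm of a wing's top) (distance between the grasp point and stop_top below 0.012 m or distance between the grasp point and wing_a below 0.01 m or distance between the grasp point and wing_b below 0.01 m).
It fails at once if a loose thing is lifted or shifted by more than 20 mm (distance of any of timer_mid, adapter_mid, white_bottle_mid from where it was at the start of the episode above 0.02 m).
It also fails if it takes over 48 s, if anything falls off the work surface, if the arm or the gripper's body presses on something with over 40 N, if the wrist force passes 120 N, or if a joint passes its speed limit or range.

### The arm

A 7-joint arm with a two-finger parallel gripper is mounted at the origin on a cart in front of the work surface, level with it; the furniture and walls round the work are solid. World frame = base frame: x ahead of the robot, y to its left, z up, the work surface at z = 0. Lengths are in m, angles in rad, forces in N, time in s.
With the tool pointing down it reaches from about 0.425 to 0.875 m from the base axis. Payload 9.9 kg.
Tool frame: the origin (TCP) lies midway between the tips of the shut fingers; the grasp point (between the pads) lies 19 mm behind it (arm.grip_point_offset is the z of the grasp point in the tool frame, in m); z points along the fingers, x is the direction in which the jaws open and shut, and the axes are right-handed (so a half turn about z gives the same grasp; the last joint's range is limited). The gripper opens to 85 mm and grips with 20 to 120 N. Pads are 22 mm wide; open, the fingers measure 114 mm over their backs; the gripper's body (76 mm by 85 mm) begins 54 mm behind the grasp point. The pads swing forward as they close: fully open they stand 13 mm farther back than shut.
Start: joints at [1.063, 0.576, 0.025, 1.437, -0.015, 1.129, -0.057], TCP at [0.278, -0.615, 0.231] pointing down, gripper open.
Joint ranges: [-2.76, 2.76], [-0.34, 2.15], [-1.52, 1.57], [0.19, 2.46], [-1.09, 4.23], [0.17, 1.99], [-2.82, 2.82]. Speed limits (rad/s): [2.22, 2.22, 3.01, 3.01, 3.14, 3.14, 3.14].

### API

Orientations are given as a unit quaternion [w, x, y, z].
In Python, from workcell import arm gives the robot as it stands. The module is installed in compiled form; this text tells all that it offers. Calls block until the motion is done:
- arm.goto(position, orientation): joint-space move of the TCP to a pose.
- arm.servo_line(position, frame=None, max_speed=0.15): straight line of the TCP; frame=None keeps the orientation; max_speed is the mean speed in m/s.
- arm.goto_joints(angles): joint-space move.
- arm.gripper_to(opening, effort=None): finger opening in m; effort is the grip in N (None keeps the last); returns when the fingers have stopped.
- arm.hold(seconds).
- arm.inverse_kinematics(position, orientation): joint angles nearest the present ones, or None.
- arm.get_obs(): the state.
- arm.get_image(name): name is "side" or "top"; returns (picture, depth): 384x512x3 uint8, red, green, blue; 384x512 float32, m along the optical axis (not along the pixel's ray), 0 where there is no reading.
- arm.get_calibration(name): a dict with "fx", "fy", "cx", "cy" (pixels), "extrinsics" (4x4, takes a point from camera to world coordinates). Camera axes: x right, y down, z forward; pixel columns grow to the right and rows downward; lengths in m; the calibration is good to about 2 mm. A picture is of the moment at which its call begins. get_calibration takes no time and is no camera call.
A pose or a line that the arm cannot do raises arm.PlanningError and nothing moves.
- arm.hand_in(): hands the job in, once; it reports no verdict.
Trained networks look in the newest picture that a camera, given by its name, has taken for a name from the list of things; names that differ only in an ending like _2 or _b are one class to them, and where a whole thing is asked for, a point or a joint stands for the part that bears it (a point fixed in the world has none). Each returns a list of dicts, best first, with "conf" (0 to 1); they miss things now and then, are a little off and sometimes report something else, mostly with a low value. They report only what shows in the picture. A call takes as long as a camera call. They do not tell look-alikes from the thing itself.
- arm.look_for(camera, name): "box" ([left, top, width, height] in pixels, round what is visible of it).
- arm.regions_of(camera, name): "mask" (384x512 bool, what is visible of it) and "box" ([left, top, width, height] in pixels, round what is visible of it).
The state is a dict: "time_s": time; "q": joint angles; "qvel": joint speeds; "tau": joint torques, N m; "tool_pos": TCP position; "tcp_rot": TCP orientation; "force": force on the tool from outside, world axes, zero at the start; "torque": the same for the moment, N m; "width": finger opening in m.
Only numpy, scipy, OpenCV 4.12 (cv2) and the standard library are available. Lean on these libraries where they do the work, as an engineer would, in place of code of your own. Each camera call takes 0.05 s, during which the arm holds its last target.

## Working session

There is one attempt and no reset: what is moved stays moved. The work goes in short steps, each a Python script; the robot and the scene stay as the last script left them, time stands still between calls to the robot, and variables do not carry over. Pictures are saved under pics/ and viewed, and the job is handed in when it is done.

```bash
mkdir -p pics; ls; cat > h.py <<'E'
from workcell import arm
import numpy as np, cv2
def snap(n,f):
    im,d=arm.get_image(n); cv2.imwrite('pics/'+f,im[:,:,::-1]); np.save(f'{n}_d.npy',d); np.save(f'{n}_i.npy',im); return im,d
def world(n,d):
    c=arm.get_calibration(n); v,u=np.mgrid[0:384,0:512]
    P=np.stack([(u-c['cx'])/c['fx']*d,(v-c['cy'])/c['fy']*d,d,np.ones_like(d)],-1)
    return (P@np.array(c['extrinsics']).T)[...,:3]
E
python3 - <<'E'
from h import *
for n in('top','side'):
    im,d=snap(n,n+'0.png')
    for k in('stop_station','stop_top','start_box'):
        for r in arm.look_for(n,k): print(n,k,r)
    c=arm.get_calibration(n); print(np.round(c['extrinsics'],3),c['fx'])
o=arm.get_obs();print(o['time_s'],o['tcp_rot'],o['force'],o['width'],arm.grip_point_offset)
E
```

```text
pics
top stop_station {'box': [150.1, 183.0, 44.3, 56.0], 'conf': 0.75}
top stop_station {'box': [310.4, 238.7, 43.6, 54.2], 'conf': 0.71}
top stop_station {'box': [135.7, 255.5, 26.0, 36.0], 'conf': 0.67}
top stop_station {'box': [158.0, 188.5, 17.8, 37.1], 'conf': 0.37}
top stop_top {'box': [153.6, 191.3, 21.8, 33.8], 'conf': 0.8}
top stop_top {'box': [325.7, 249.0, 23.1, 40.2], 'conf': 0.72}
top stop_top {'box': [136.4, 265.8, 14.6, 21.9], 'conf': 0.65}
[[ 0.01  -0.997  0.081  0.446]
 [-1.    -0.007  0.028  0.082]
 [-0.027 -0.081 -0.996  1.055]
 [ 0.     0.     0.     1.   ]] 468.76954347102094
side stop_station {'box': [183.9, 155.8, 25.0, 21.1], 'conf': 0.89}
side stop_station {'box': [178.1, 225.6, 51.8, 44.4], 'conf': 0.85}
side stop_station {'box': [224.9, 148.9, 37.1, 32.8], 'conf': 0.76}
side stop_station {'box': [321.1, 205.7, 24.4, 50.0], 'conf': 0.45}
side stop_top {'box': [182.1, 220.2, 36.7, 18.8], 'conf': 0.87}
side start_box {'box': [257.6, 226.7, 38.3, 40.2], 'conf': 0.82}
side start_box {'box': [228.8, 148.6, 26.5, 12.8], 'conf': 0.18}
[[ 0.991 -0.087  0.102  0.428]
 [-0.132 -0.498  0.857 -0.809]
 [-0.024 -0.863 -0.505  0.607]
 [ 0.     0.     0.     1.   ]] 420.81882975736096
0.4 [-8.89454409e-05  8.40015124e-01 -5.42562966e-01 -1.05302683e-04] [ 0.64686502 -1.41362885  0.23901105] 0.08515564932993361 -0.0187
```

View pics/top0.png

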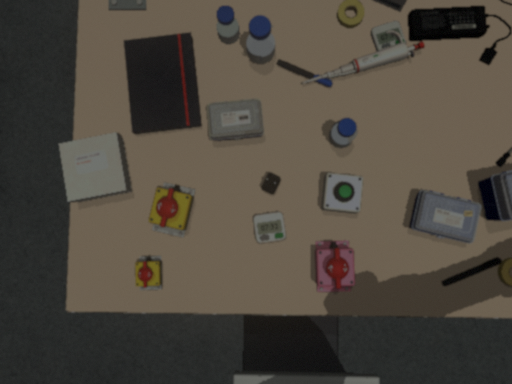

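View pics/side0.png

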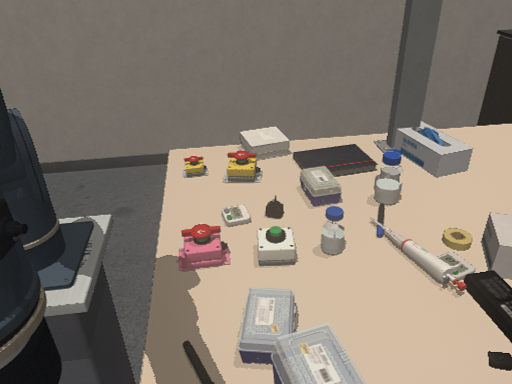

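```bash
python3 - <<'E'
from h import *
im=np.load('top_i.npy');a=im[170:300,120:190];b=im[220:350,290:360]
cv2.imwrite('pics/crop1.png',cv2.resize(np.hstack([a,b])[:,:,::-1],None,fx=4.5,fy=4.5,interpolation=cv2.INTER_CUBIC))
W=world('top',np.load('top_d.npy'))
for p in[(172,211),(331,265),(148,273),(280,265),(162,208),(336,269)]:print(p,np.round(W[p[1],p[0]],3))
E
```

```text
(172, 211) [0.503 0.285 0.08 ]
(331, 265) [ 0.394 -0.046  0.08 ]
(148, 273) [0.371 0.34  0.05 ]
(280, 265) [ 0.389  0.057 -0.002]
(162, 208) [0.509 0.305 0.083]
(336, 269) [ 0.386 -0.056  0.082]
```

Candidates in the top image are the large yellow station at (171,210), a small yellow one at (148,273) and a pink one at (335,266). I choose the large yellow one and check it in a close crop.

View pics/crop1.png

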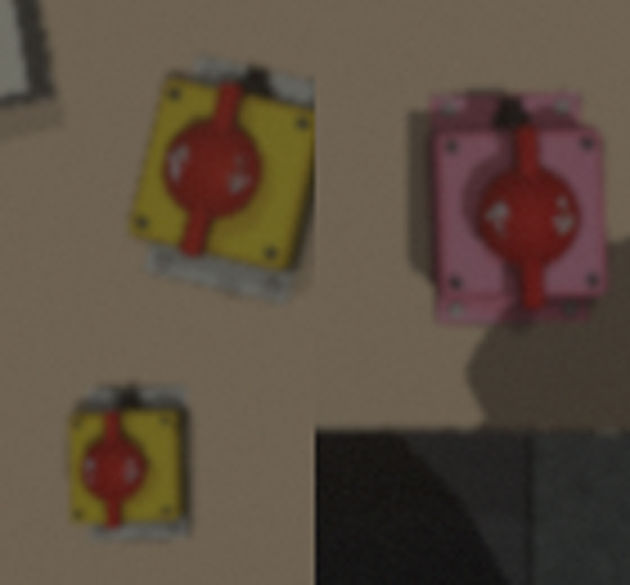

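```bash
python3 - <<'E'
from h import *
im=np.load('top_i.npy').astype(int);W=world('top',np.load('top_d.npy'))
r,g,b=im[...,0],im[...,1],im[...,2]
box=np.zeros(r.shape,bool);box[178:242,140:205]=1
red=(r>80)&(g<r*.4)&box; yel=(r>100)&(g>r*.6)&(b<r*.5)&box
for n,m in(('red',red),('yel',yel)):
    P=W[m]; print(n,m.sum(),P.mean(0),np.percentile(P[:,2],[5,50,95,100]))
    if n=='red':
        P=P[(P[:,2]>.066)]
        rect=cv2.minAreaRect((P[:,:2]*1000).astype(np.float32));print(rect)
        u,s,vt=np.linalg.svd(P[:,:2]-P[:,:2].mean(0),full_matrices=False);print('axis',vt[0],np.degrees(np.arctan2(vt[0,1],vt[0,0])),P.mean(0))
    else:
        P=P[(P[:,2]>.04)&(P[:,2]<.056)]
        print(len(P),cv2.minAreaRect((P[:,:2]*1000).astype(np.float32)))
# head ransac crown fit: top points
hd=box&(W[...,2]>.066)&(W[...,2]<.095)
print(W[hd].mean(0),hd.sum(), cv2.minAreaRect((W[hd][:,:2]*1000).astype(np.float32)))
v,u=np.nonzero(hd);print(u.min(),u.max(),v.min(),v.max())
print(np.round((W[190:230,150:190,2]*1000)[::2,::2]).astype(int))
E
```

```text
red 268 [0.5098558  0.29639075 0.07922801] [0.07533994 0.07922776 0.08351804 0.08475761]
((509.9223937988281, 293.9796447753906), (32.64833068847656, 77.88965606689453), 76.16927337646484)
axis [-0.97491502  0.22257741] 167.13953828563692 [0.5098558  0.29639075 0.07922801]
yel 553 [0.50835318 0.29208171 0.05130002] [0.04451181 0.04768343 0.05071899 1.05457596]
550 ((510.81121826171875, 298.1903381347656), (75.94366455078125, 74.42151641845703), 77.5086669921875)
[0.50918984 0.29779341 0.07802151] 496 ((509.73779296875, 298.96575927734375), (46.02074432373047, 76.24095153808594), 49.918190002441406)
155 177 189 227
[[  -5   -4    0   47   46   47   46   47   43   75   78   78   32   31
    30    3    5    7    3    3]
 [   0   -2   -4   47   45   49   46   48   45   77   78   74   48   44
    41    1    1    1    3   -1]
 [   2    0   46   48   47   49   50   45   52   76   76   74   52   46
    49   46   48   44   43    5]
 [   0   -1   43   47   47   50   45   49   46   75   76   69   48   49
    47   48   48   48   49   45]
 [  -3    0   48   46   47   48   76   74   74   78   77  
[... 922 characters left out ...]
7   76   78   77   74   70   48   50
    48   46   50   49   40   13]
 [  51   49   49   47   50   47   79   78   74   76   73   46   46   50
    46   50   51   46   38   13]
 [  49   49   45   51   47   47   77   80   72   49   48   50   47   48
    47   51   48   45   29   -3]
 [  44   48   48   47   46   79   76   77   48   49   50   50   47   47
    49   43   48   44   28   -2]
 [   0    0   43   43   44   76   78   76   48   49   47   49   47   52
    49   48   48   45   16   -1]
 [  -4   -1    4    2    5   76   76   76   49   48   45   48   49   44
    43   51   45   42   11   -1]
 [   0    7    7    8    7    5    4    0    3    2    2   43   45   47
    48   44   44   35    0    3]]
```

The crop confirms the upper-left box: yellow, with a red head of about 48 mm and its crown at about 82 mm. Its head centre is at about (0.510, 0.297) and its wings lie along (0.975, -0.223). The lower-left yellow box is clearly smaller. Next I move above it with the fingers shut.

```bash
cat >> h.py <<'E'
from scipy.spatial.transform import Rotation as R
C=np.array([.510,.297]); A=np.arctan2(.2226,-.975)  # near wing direction (-x)
def quat(yaw): # tool x at yaw, z down
    x=np.array([np.cos(yaw),np.sin(yaw),0]);z=np.array([0,0,-1.]);y=np.cross(z,x)
    q=R.from_matrix(np.stack([x,y,z],1)).as_quat();return [q[3],q[0],q[1],q[2]]
def st(t=''):
    o=arm.get_obs();print(t,round(o['time_s'],2),np.round(o['tool_pos'],4),np.round(o['force'],1),round(o['width'],4),flush=True);return o
E
python3 - <<'E'
from h import *
arm.gripper_to(0.0,20)
st()
for dy in(0,np.pi):
    q=arm.inverse_kinematics([*C,.14],quat(A+dy)); print(q)
dy=min((0,np.pi),key=lambda d: (lambda q: 99 if q is None else abs(q[6]))(arm.inverse_kinematics([*C,.14],quat(A+d))))
print(dy)
arm.goto([*C,.2],quat(A+dy)); st()
arm.servo_line([*C,.095]); st()
snap('top','top1.png');snap('side','side1.png')
E
python3 -c "
import cv2
a=cv2.imread('pics/top1.png')[150:270,100:240];b=cv2.imread('pics/side1.png')[80:200,170:310]
cv2.imwrite('pics/c2.png',cv2.resize(__import__('numpy').hstack([a,b]),None,fx=2.8,fy=2.8,interpolation=2))"
```

```text
1.17 [ 0.2776 -0.6153  0.2313] [ 0.4  0.6 -0.6] 0.0
[ 0.09959058  0.85739868 -1.29435284  1.75779078  0.87732765  1.24037741
  1.48285756]
[-0.14368148  0.62915756 -0.74183533  1.76588278  0.51102707  0.94919583
 -1.32145225]
3.141592653589793
 4.46 [0.5105 0.2962 0.1999] [ 0.5 -0.2  0.5] 0.0001
 5.31 [0.5103 0.2975 0.0958] [-0.6 -0.2  1. ] -0.0
```

View pics/c2.png

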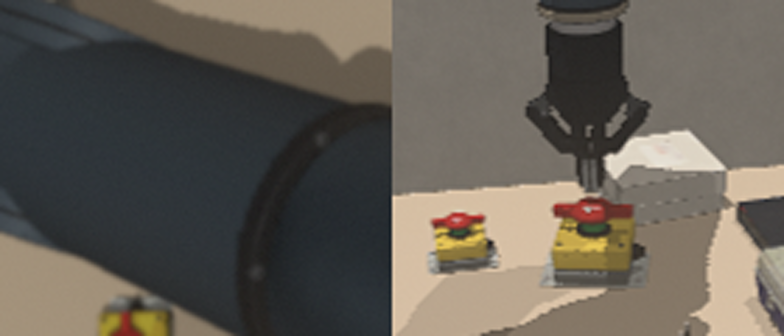

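The side view (right half) shows the shut fingertips centred just above the large yellow station's crown. Now I press.

```bash
python3 - <<'E'
from h import *
z=.085
while z>.0685:
    arm.servo_line([*C,z],max_speed=.02); o=st(round(z,4))
    if abs(o['force'][2])>32: break
    z-=.0015
arm.servo_line([*C,.100],max_speed=.05);st('up')
arm.hold(.6)
snap('side','side2.png')
W=world('side',np.load('side_d.npy'));im=np.load('side_i.npy').astype(int)
def red(i): return (i[...,0]>80)&(i[...,1]<i[...,0]*.4)
b=np.zeros((384,512),bool);b[140:190,218:270]=1
print(np.percentile(W[b&red(im)][:,2],[10,50,90]),W[b&red(im)].mean(0))
E
python3 -c "
import cv2
a=cv2.imread('pics/side2.png')[90:190,190:300]
cv2.imwrite('pics/c3.png',cv2.resize(a,None,fx=5,fy=5,interpolation=2))"
```

```text
0.085 6.06 [0.51   0.297  0.0849] [-0.2  0.8 -0.2] 0.0001
0.0835 6.31 [0.51   0.297  0.0834] [0.  0.4 0.4] 0.0001
0.082 6.56 [0.5101 0.2972 0.0822] [-0.5  0.7  2.6] 0.0002
0.0805 6.81 [0.5101 0.2971 0.0806] [-0.4  0.1  4.1] -0.0002
0.079 7.06 [0.5102 0.2972 0.0792] [0.  0.4 4.4] -0.0002
0.0775 7.31 [0.5101 0.2973 0.0779] [-0.7 -0.8  7.8] 0.0003
0.076 7.56 [0.5101 0.2972 0.076 ] [ 0.2 -0.   2.5] 0.0002
0.0745 7.81 [0.5101 0.2972 0.0744] [1.3 1.  2.6] -0.0005
0.073 8.06 [0.5101 0.2972 0.0732] [1.9 1.1 6.3] 0.0
0.0715 8.31 [0.5101 0.2972 0.0721] [-0.4 -0.7 10.5] -0.0001
0.07 8.56 [0.5103 0.2974 0.0718] [-3.6 -3.7 23.6] -0.0001
up 9.31 [0.5099 0.2968 0.0998] [ 0.7  0.1 -0.2] 0.0004
[0.06382312 0.06762684 0.07064929] [0.49708592 0.28962699 0.06721172]
```

View pics/c3.png

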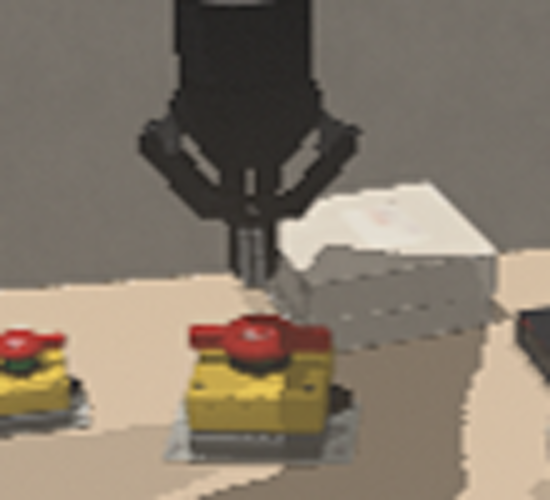

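The head is latched: its red top now sits about 8 mm lower, just above the yellow lid (crop about (260,340)). Next I twist the near wing, with the shut fingers starting on its -y side.

```bash
python3 - <<'E'
from h import *
def pose(th,z,rad=.042,off=.0165):
    a=A-th;c,s=np.cos(a),np.sin(a)
    return [C[0]+c*rad-s*off,C[1]+s*rad+c*off,z],quat(a+np.pi)
for th in(-.3,0,.4,.7): print(th,arm.inverse_kinematics(*pose(th,.06)))
p,q=pose(-.3,.100); arm.servo_line(p,q,max_speed=.08); st('over')
p,q=pose(-.3,.060); arm.servo_line(p,q,max_speed=.06); st('down')
for th in np.arange(-.2,.71,.1):
    p,q=pose(th,.060); arm.servo_line(p,q,max_speed=.03); o=st(round(th,2))
    if np.linalg.norm(o['force'])>30: print('stop');break
snap('side','side3.png')
E
python3 -c "
import cv2
a=cv2.imread('pics/side3.png')[90:190,190:300]
cv2.imwrite('pics/c4.png',cv2.resize(a,None,fx=5,fy=5,interpolation=2))"
```

```text
-0.3 [-0.07415558  0.73476614 -0.86840996  1.95136627  0.7697305   0.82611468
 -1.29954714]
0 [-0.14087619  0.71246983 -0.7920435   1.94432176  0.71396399  0.79029638
 -1.56704317]
0.4 [-0.22769914  0.69436481 -0.69112974  1.91929306  0.63472646  0.75854642
 -1.90927365]
0.7 [-0.2873656   0.68805976 -0.61653089  1.89137506  0.57239126  0.74491448
 -2.15508363]
over 10.68 [0.4699 0.2776 0.1001] [1.  0.2 0. ] 0.0
down 11.49 [0.4694 0.2776 0.0601] [-1.2  0.8 -1.2] 0.0001
-0.2 11.79 [0.4678 0.2817 0.0604] [-0.1 -0.2 -0.3] 0.0
-0.1 12.09 [0.4664 0.2858 0.0602] [ 0.3  0.1 -0.3] 0.0
0.0 12.39 [0.4655 0.2901 0.06  ] [ 0.4 -0.8 -0.1] -0.0001
0.1 12.69 [0.4649 0.2945 0.06  ] [-0.7 -0.6  0.3] 0.0001
0.2 12.99 [0.4649 0.299  0.06  ] [ 0.3 -0.6  0.6] -0.0003
0.3 13.29 [0.4653 0.3033 0.0599] [-0.2 -0.7 -0.4] 0.0002
0.4 13.59 [0.4661 0.3078 0.0599] [-0.9 -1.  -0.7] -0.0002
0.5 13.89 [0.4675 0.3124 0.06  ] [-0.8 -1.2  0.6] -0.0001
0.6 14.19 [0.4693 0.3165 0.06  ] [-1.1 -0.9  0.1] 0.0003
0.7 14.49 [0.4714 0.3204 0.06  ] [-1.4 -0.   0.2] -0.0003
```

View pics/c4.png

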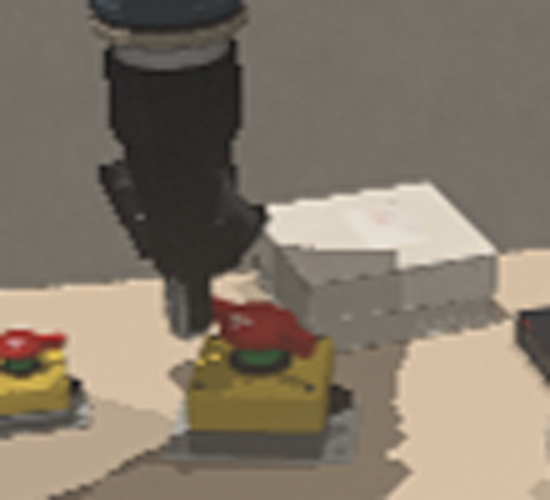

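The head is twisted and up again, with the green stem visible at (262,360). I back off along the same arc, lift clear and check.

```bash
python3 - <<'E'
from h import *
def pose(th,z,rad=.042,off=.0165):
    a=A-th;c,s=np.cos(a),np.sin(a)
    return [C[0]+c*rad-s*off,C[1]+s*rad+c*off,z],quat(a+np.pi)
for th in np.arange(.5,-.36,-.2):
    p,q=pose(th,.060,rad=.043); arm.servo_line(p,q,max_speed=.04)
p,q=pose(-.35,.060);arm.servo_line(p,q,max_speed=.05); st('back')
p,q=pose(-.35,.18);arm.servo_line(p,q); st()
arm.servo_line([.47,.02,.23]); st('away'); arm.hold(.3)
snap('side','side4.png');snap('top','top4.png')
for n,b in(('top',(178,242,140,200)),('side',(140,190,218,270))):
    W=world(n,np.load(n+'_d.npy'));i=np.load(n+'_i.npy').astype(int)
    m=(i[...,0]>80)&(i[...,1]<i[...,0]*.4);k=np.zeros_like(m);k[b[0]:b[1],b[2]:b[3]]=1
    P=W[m&k];P=P[(P[:,2]<.1)&(P[:,2]>.05)];print(n,len(P),np.percentile(P[:,2],[10,50,90]))
    _,_,vt=np.linalg.svd(P[:,:2]-P[:,:2].mean(0),full_matrices=False);print('axis',vt[0])
E
python3 -c "
import cv2,numpy as np
a=cv2.imread('pics/side4.png')[90:190,190:300];b=cv2.imread('pics/top4.png')[160:260,100:210]
cv2.imwrite('pics/c5.png',cv2.resize(np.hstack([a,b]),None,fx=3.6,fy=3.6,interpolation=2))"
```

```text
back 16.69 [0.4703 0.2758 0.0601] [ 0.1  0.4 -0.1] 0.0
 17.64 [0.4701 0.2749 0.1793] [ 0.5 -1.1  0. ] -0.0001
away 19.52 [0.4699 0.0207 0.23  ] [ 0.1 -0.4 -0.4] -0.0001
top 247 [0.07596246 0.07942056 0.08266637]
axis [-0.97731692  0.21178207]
side 90 [0.07201361 0.0752906  0.07991997]
axis [ 0.98270045 -0.1852021 ]
```

View pics/c5.png

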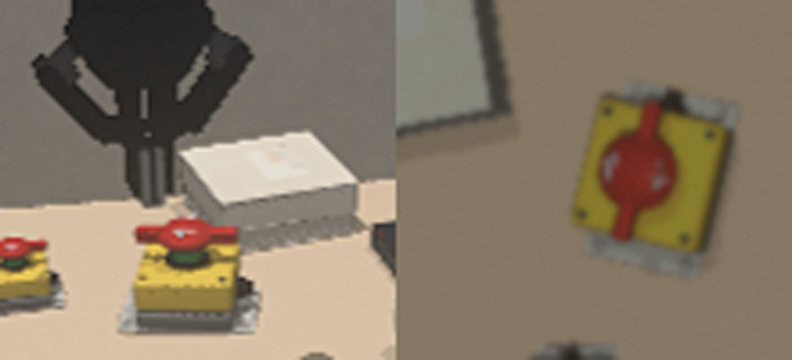

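View pics/side4.png

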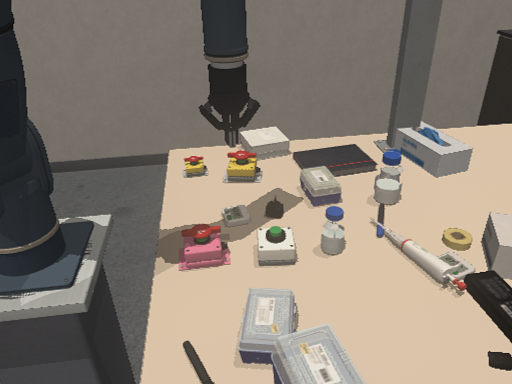

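The head is up at its original height and turned back to rest. The loose things stand where they were, the green button is untouched and the arm is in free air, so I hand in.

```bash
python3 -c "
from h import *
print(arm.hand_in());st()"
```

```text
the job is handed in; nothing more can be done
None
the job is handed in; nothing more can be done
```

The emergency stop on the larger yellow box passed its test, and I handed the job in at about 20 s of the 48 s allowed; no verdict is reported.

- **Press:** With the fingers shut I pushed the crown down about 10 mm to its firm stop, at about 24 N. I then lifted off for over 0.6 s, and the picture showed the head staying about 8 mm down.
- **Twist:** I pushed the near wing clockwise to about 0.7 rad of finger travel, with at most about 1.6 N at the wrist. The picture showed the head sprung up. I then backed off along the same arc and moved away.
- **Last checks:** In the top view the head is back at its starting height (median 79.4 mm, against 79.2 mm before), and the wings are within about 0.01 rad of where they began. By eye in the side view, the green button and the loose things had not moved, and the arm was in free air. The side view's own wing angle differed by about 0.04 rad, still well inside the limit. No check failed.

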